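# Prime the water pump of the coffee corner

### The arm

A 6-joint arm with a two-finger parallel gripper is mounted at the origin on a cart in front of the work surface, level with it; the furniture and walls round the work are solid. World frame = base frame: x ahead of the robot, y to its left, z up, the work surface at z = 0. Lengths are in m, angles in rad, forces in N, time in s.
With the tool pointing down it reaches from about 0.25 to 0.85 m from the base axis. Payload 12.5 kg.
Tool frame: the origin (TCP) lies at the very end of the fingers, on their centre line; the grasp point (between the pads) lies 19 mm behind it (manip.tcp_to_grasp is the distance from the TCP to the grasp point, in m); z points along the fingers, y is the direction in which the jaws open and shut (so a half turn about z gives the same grasp; the last joint's range is limited). The gripper opens to 93 mm and grips with 3 to 60 N. Pads are 15 mm wide; open, the fingers measure 128 mm over their backs; the gripper's body (75 mm by 188 mm) begins 65 mm behind the grasp point.
Start: joints at [1.199, 0.351, 1.652, -0, 1.139, -0.085], TCP at [0.156, 0.528, 0.219] pointing down, gripper open.
Joint ranges: [-2.75, 2.75], [-0.79, 2.1], [0.01, 2.65], [-1.57, 4.71], [0.07, 3.14], [-2.87, 2.87]. Speed limits (rad/s): [2.22, 2.22, 2.79, 3.14, 3.14, 3.14].

### API

Orientations are given as a rotation vector (axis times angle).
In Python, from station import observe, camera, order, manip gives the robot as it stands.
- The arm moves only by the tool arm_command, never from a script. Its argument "increments" is a list that holds one entry, the list of rows, each a list of 7 numbers: the shift along the world's x, y, z in m, then the turn, a rotation vector about the world's x, y, z in rad, then the opening, from 0 (shut) to 1 (fully open). In form: [[[x, y, z, rx, ry, rz, gripper], ...]]. A call has 1 to 5 rows; each row is the pose to reach, as a shift and turn from the pose measured when the call began; what a row does not reach only later rows make up. A row lasts 1/8 s, in which the tool goes at most 62.5 mm and 10.7 degrees, less where a joint would pass 70% of its speed; a pose out of reach is approached as far as the arm can. A call with a gripper value outside its range is refused whole. The fingers move at their own pace and stop on an object; "force" is the grip in N (left out, the last holds). Time passes only in rows, so rows that repeat a pose let the fingers close. It gives the time, the measured TCP pose, the force and the opening at its end, in the units of the state.
- observe(): the state, without advancing time (a new reading comes with each control period).
- camera(name): name is "scene" or "top" or "wrist"; returns a dict with "pixels" (400x640x3 uint8, blue, green, red), "range_z" (400x640 float32, m along the optical axis (not along the pixel's ray), 0 where there is no reading), "mtx" (3x3 intrinsics, pixels), "distortion" ([k1, k2, p1, p2, k3] as OpenCV has them; the pictures are not rectified), "T" (4x4, takes a point from camera to world coordinates); the wrist camera has in their place "mount" (4x4, takes a point from camera to tool coordinates, whose origin is the TCP and whose axes are the flange's). Camera axes: x right, y up, looking along -z (the intrinsics and any distortion apply to the point x, -y, -z); pixel columns grow to the right and rows downward; lengths in m; the calibration is good to about 2 mm. A picture is of the moment at which its call begins: read the wrist's pose just before it.
- order.hand_in(): hands the job in, once; it reports no verdict.
The state is a dict: "time": time; "joint_positions": joint angles; "dq": joint speeds; "joint_efforts": joint torques, N m; "tcp_pos": TCP position; "tcp_rot": TCP orientation; "contact_force": force on the tool from outside, world axes, zero at the start; "torque": the same for the moment, N m; "gripper_width": opening from 0.0 (shut) to 1.0 (fully open).
Only numpy, scipy, OpenCV 4.12 (cv2) and the standard library are available. Lean on these libraries where they do the work, as an engineer would, in place of code of your own. Each camera call takes 0.05 s, during which the arm holds its last target.

### The job

Prime the coffee machines' water pump at its white control box, using presses only and picking nothing up: first tip the rocker switch over by pressing its raised end fully down, then push the square key fully in, and last press the round button all the way down and keep it held down; finish with your fingers still holding the round button down. Leave the long narrow key alone, and do not disturb the cup, tamper, pitcher and glass that stand beside the box.

Things in the scene. Friction and masses are not known exactly. Their poses are not given: they have to be found in the camera images.
- pump_box: White water-pump control box, 168x168 mm, 45 mm tall, fixed to the worktop. Origin: centre of its underside; z up; two short water fittings on its +x side (away from the robot). Four black controls on top, 36 mm either side of its centre along x and y; which is in which place changes. Each sits on a grey plate, 60x60 mm; the plates' upper face is 49 mm above the worktop.
- rocker_raised_end (a point): Rocker switch, black, 44 mm long (box x), 26 mm wide: two 22 mm wings in a shallow V, pivot line at its middle, 56 mm above the worktop. The point lies on top of the wing raised at the start (+x side of the box), 15 mm from the pivot, about 6 mm above the pivot line (the wing's edge 8.5 mm). Fully down, this wing lies level at pivot height and the other stands up.
- rocker (a joint): Rocker angle: 0 to 0.05 at the start (off), 0.4 when the raised wing is fully down (on). Held by friction (about 2.5 N at the wing's outer edge); it stays where it is left.
- square_key_top (a point): Square push-in key, black, 22x22 mm. The point is the centre of its upper face, 57 mm above the worktop when out and 51 mm when in (still 2 mm above the plate).
- square_key (a joint): Travel of the square key: 0 out, 0.006 m fully in (pressed down). Friction of about 3 N; it stays in when released.
- round_button_top (a point): Round spring button, black, 30 mm across. The point is the centre of its upper face, 57 mm above the worktop when up and 51 mm when fully down.
- round_button (a joint): Travel of the round button: 0 up, 0.006 m fully down. Spring: 1.5 N to start, about 4.5 N fully down; it rises again when released.
- round_mount: Grey plate that carries the round button, 60x60 mm, 4 mm thick; origin at the centre of its underside.
- long_key_top (a point): Long narrow push-in key, black, 36 mm along the box's y by 11 mm, to be left alone. The point is the centre of its upper face, 57 mm above the worktop.
- long_key (a joint): Travel of the long key: 0 out, 0.006 m in (pressed down). Friction about 3 N; it stays in if pressed.
- espresso_cup: White espresso cup with a handle, 59x87 mm, 52 mm tall; stands loose beside the box, origin at the centre of its underside.
- tamper: Coffee tamper with a wooden handle and metal foot, 58 mm across, 90 mm tall; stands loose beside the box, origin at the centre of its underside.
- milk_pitcher: Metal milk pitcher, 69x102 mm, 100 mm tall; stands loose beside the box, origin at the centre of its underside.
- shot_glass: Small shot glass, 48 mm across, 61 mm tall; stands loose beside the box, origin at the centre of its underside.
Mind the look-alikes: they are no part of the job. What is shaped like the tamper but purple is not meant.

How it is judged:
On the way, in this order (a step that is already met when the one before it is completed fails the run):
1. the rocker is tipped over (value of joint rocker above 0.3 rad), for 0.1 s.
2. the square key is pushed in (value of joint rocker above 0.3 rad and value of joint square_key above 0.0042 m), for 0.1 s.
3. the round button is held down by the fingers (all of step 2 and value of joint round_button above 0.004 m), for 0.2 s.
At the end, for the whole second after the job is handed in: Rocker over (more than 0.3 of 0.4 rad), square key in (more than 4.2 of 6 mm), long key still out (less than 2 mm), round button down (more than 4 of 6 mm) and held there by the fingers (more than 0.8 N); cup, tamper, pitcher and glass upright (all of step 3 and value of joint long_key below 0.002 m and contact force between the fingers and round_mount above 0.8 N and angle between each of espresso_cup, tamper, milk_pitcher, shot_glass's own z axis and vertical below 0.2 rad); the arm keeps its last pose, push and grip.
It fails at once if the square key is pushed in before the rocker is over (value of joint square_key above 0.002 m and value of joint rocker below 0.3 rad).
It fails at once if the round button is pressed before the rocker is over and the square key is in (value of joint round_button above 0.002 m and (value of joint rocker below 0.3 rad or value of joint square_key below 0.0042 m)).
It fails at once if the long key is pressed (value of joint long_key above 0.002 m).
It fails at once if a bystander is lifted, carried or pushed more than 15 mm (distance of any of espresso_cup, tamper, milk_pitcher, shot_glass from where it was at the start of the episode above 0.015 m).
It also fails if it takes over 38 s, if anything falls off the work surface, if the arm or the gripper's body presses on something with over 40 N, if the wrist force passes 120 N, or if a joint passes its speed limit or range.

## Working session

There is one attempt and no reset: what is moved stays moved. The work goes in short steps, Python scripts to look and compute and a tool call to move; the robot and the scene stay as the last step left them, time stands still between calls to the robot, and variables do not carry over. Pictures are saved under pics/ and viewed, and the job is handed in when it is done.

Besides the shell and the picture viewer there is one more tool, called after "Request:" by a JSON object that holds its "api" and its "payload", one argument or row to a line. arm_command: Moves the arm, as the interface text tells. Its arguments: {"type":"object","properties":{"increments":{"type":"array","items":{"type":"array","items":{"type":"array","items":{"type":"number"}}}},"force":{"type":"number"}},"required":["increments"]}

```bash
ls; mkdir -p pics; python3 - <<'E'
from station import observe,camera,manip
import cv2
o=observe();print(o);print(manip.tcp_to_grasp)
for n in("top","scene"):
    c=camera(n);cv2.imwrite(f"pics/{n}0.png",c["pixels"]);print(n,c["mtx"],c["distortion"],c["T"])
E
```

```text
pics
{'time': 0.0, 'joint_positions': array([ 1.19939861e+00,  3.51198500e-01,  1.65243924e+00, -3.23613417e-05,
        1.13913197e+00, -8.45941676e-02]), 'dq': array([ 9.05246968e-04,  9.56116880e-04,  7.78711878e-04,  4.48690784e-05,
        1.58722824e-03, -1.38679201e-03]), 'joint_efforts': array([-9.21407227e-04, -4.97300792e+01, -2.85278678e+01,  6.99073775e-02,
        2.53433321e-02, -1.29384812e-04]), 'tcp_pos': array([0.15543707, 0.52720243, 0.21811635]), 'tcp_rot': array([-4.48912424e-01, -3.10911355e+00,  1.81135939e-03]), 'contact_force': array([-0.97193285, -0.67237224, -0.2162169 ]), 'torque': array([-0.01303913, -0.02420546, -0.00140543]), 'gripper_width': 1.0003640802992786}
0.0188
top [[437.50740139   0.         320.72087784]
 [  0.         437.50740139 201.87701088]
 [  0.           0.           1.        ]] [-0.08972181  0.          0.          0.          0.        ] [[-0.01451518  0.9962628  -0.08514537  0.43282301]
 [-0.99988546 -0.0148275  -0.00303674  0.06588628]
 [-0.00428788  0.08509154  0.99636391  0.9304814 ]
 [ 0.          0.          0.          1.        ]]
scene [[467.02080678   0.         312.34210323]
 [  0.         467.02080678 198.69174139]
 [  0.           0.           1.        ]] [0.02671805 0.         0.         0.         0.        ] [[ 0.80374778  0.33045221 -0.49476343  0.09140263]
 [-0.59493602  0.43747266 -0.67429134 -0.51311293]
 [-0.00637559  0.83631275  0.5482156   0.55303637]
 [ 0.          0.          0.          1.        ]]
```

View pics/top0.png

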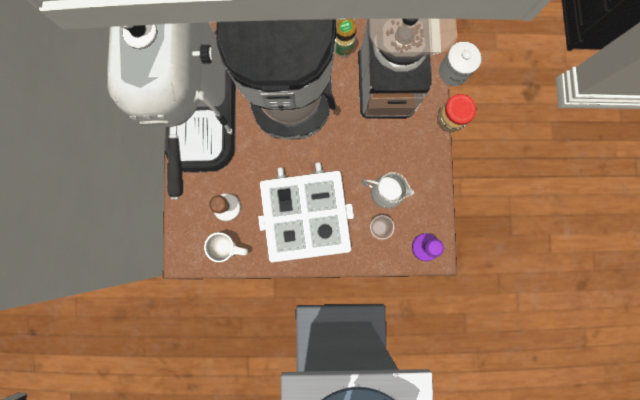

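View pics/scene0.png

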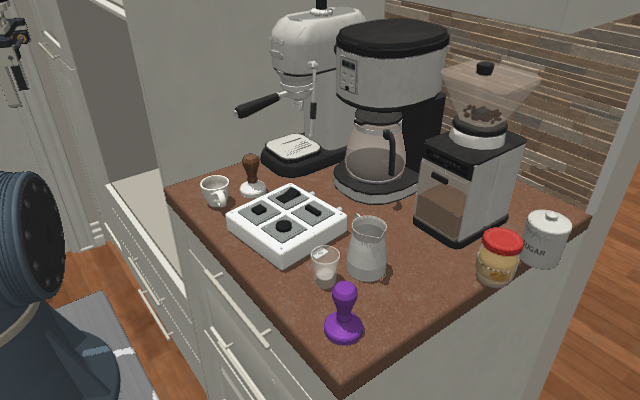

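Top view: the box is centred near (306,216). The dark controls are the rocker at (285,200), the long narrow key at (321,196), the square key at (289,236) and the round button at (325,232). Beside the box are the tamper (225,207), cup (220,247), pitcher (389,190) and glass (382,228). The purple look-alike at (428,247) is not involved.

```bash
cat > h.py <<'E'
import numpy as np,cv2
from station import observe,camera
def ray(c,uv,z):
    p=cv2.undistortPoints(np.array([[uv]],float),c["mtx"],c["distortion"])[0,0]
    d=c["T"][:3,:3]@np.array([p[0],-p[1],-1]);o=c["T"][:3,3]
    return o+d*(z-o[2])/d[2]
def proj(c,P):
    q=np.linalg.inv(c["T"])@np.append(P,1);q=np.array([q[0],-q[1],-q[2]])
    return cv2.projectPoints(q.reshape(1,1,3),np.zeros(3),np.zeros(3),c["mtx"],c["distortion"])[0][0,0]
E
python3 - <<'E'
from h import *
for n,roi in(("top",(258,170,352,260)),("scene",(225,180,350,265))):
    c=camera(n);im=c["pixels"];x0,y0,x1,y1=roi
    cr=im[y0:y1,x0:x1];cv2.imwrite(f"pics/{n}_crop.png",cv2.resize(cr,None,fx=6,fy=6,interpolation=cv2.INTER_CUBIC))
    m=(cr.max(2)<65).astype(np.uint8)
    N,l,s,ce=cv2.connectedComponentsWithStats(m)
    for i in range(1,N):
        if s[i,4]>20:
            uv=ce[i]+[x0,y0];print(n,uv.round(1),s[i],ray(c,uv,.057).round(4), c["T"][2,3])
    if n=="top":
        w=((cr.min(2)>200)).astype(np.uint8);w=cv2.morphologyEx(w,cv2.MORPH_OPEN,np.ones((5,5)))
        pts=cv2.findNonZero(w)[:,0]+[x0,y0]
        P=np.array([ray(c,p,.045)[:2] for p in pts],np.float32)
        print(cv2.minAreaRect(P))
E
```

```text
top [284.1 195.5] [ 20  19  13  16 139] [0.5215 0.142  0.057 ] 0.930481398258703
((0.4808894395828247, 0.1005188450217247), (0.1663200408220291, 0.1900825798511505), 6.668252468109131)
scene [344.9 182.5] [113   0  12   8  62] [0.628  0.1054 0.057 ] 0.5530363674834996
scene [288.5 195.2] [ 51   8  25  15 193] [0.5092 0.1352 0.057 ] 0.5530363674834996
scene [258.6 209.5] [ 27  25  14  10 100] [0.4368 0.1281 0.057 ] 0.5530363674834996
scene [312.5 210.1] [80 25 16 11 91] [0.5162 0.0656 0.057 ] 0.5530363674834996
scene [283.3 225.8] [ 51  40  16  12 156] [0.4455 0.0575 0.057 ] 0.5530363674834996
```

View pics/top_crop.png

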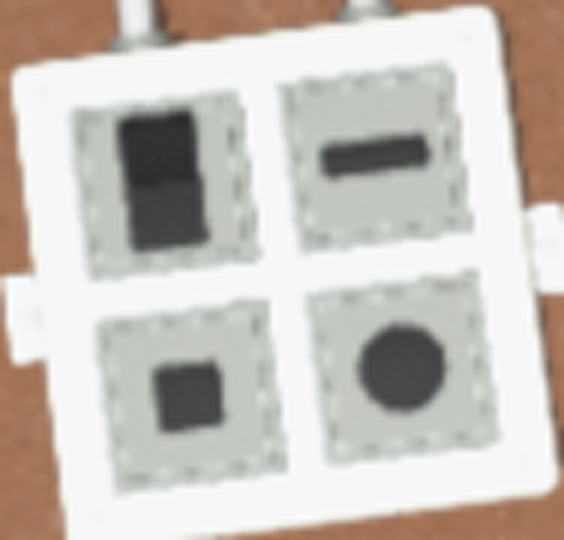

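View pics/scene_crop.png

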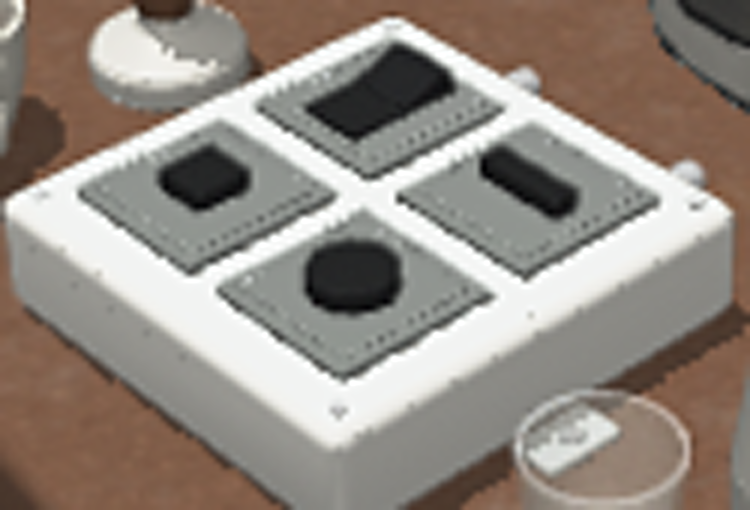

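```bash
python3 - <<'E'
from h import *
from scipy.spatial.transform import Rotation as R
for n,roi in(("top",(258,170,352,260)),("scene",(225,180,350,265))):
    c=camera(n);im=c["pixels"];x0,y0,x1,y1=roi
    cr=im[y0:y1,x0:x1]
    for th in (90,110):
        m=(cr.max(2)<th).astype(np.uint8)
        N,l,s,ce=cv2.connectedComponentsWithStats(m)
        for i in range(1,N):
            if s[i,4]>30:
                uv=ce[i]+[x0,y0];print(n,th,uv.round(1),s[i],ray(c,uv,.057 if n=="top" else .054).round(4))
                if n=="top":
                    P=np.array([ray(c,p+[x0,y0],.057)[:2] for p in cv2.findNonZero((l==i).astype(np.uint8))[:,0]],np.float32);print(cv2.minAreaRect(P))
    # depth cloud
    v,u=np.mgrid[0:400:2,0:640:2];z=c["range_z"][::2,::2].ravel()
    p=cv2.undistortPoints(np.stack([u.ravel(),v.ravel()],1).astype(float)[:,None],c["mtx"],c["distortion"])[:,0]
    W=(np.c_[p[:,0]*z,-p[:,1]*z,-z]@c["T"][:3,:3].T+c["T"][:3,3])[z>0]
    k=(W[:,2]>.12)&(W[:,0]>.3)&(W[:,0]<.9)&(abs(W[:,1])<.5)
    for a in np.arange(-.3,.5,.05):
        q=W[k&(W[:,1]>a)&(W[:,1]<a+.05)]
        if len(q): 
            j=q[:,0].argmin();print(round(a,2),q[j].round(3),len(q))
print(R.from_rotvec(observe()["tcp_rot"]).as_matrix().round(3))
E
```

```text
top 90 [284.7 199.5] [ 20  19  14  22 255] [0.5133 0.1408 0.057 ]
((0.5129683017730713, 0.14103753864765167), (0.04316844791173935, 0.024406224489212036), 5.199947357177734)
top 90 [320.1 195.5] [54 23 17  6 71] [0.5203 0.0697 0.057 ]
((0.5203309059143066, 0.06980496644973755), (0.008503149263560772, 0.032602909952402115), 6.301966667175293)
top 90 [324.8 230.9] [ 61  55  13  13 137] [0.4493 0.0613 0.057 ]
((0.4490989148616791, 0.0608644038438797), (0.023927129805088043, 0.02388918213546276), 89.15784454345703)
top 90 [289.2 235.6] [26 61 11 11 96] [0.4409 0.1324 0.057 ]
((0.44090476632118225, 0.13223087787628174), (0.01898566260933876, 0.019692683592438698), 8.66843032836914)
top 110 [284.7 199.5] [ 20  18  15  24 275] [0.5133 0.1407 0.057 ]
((0.5133052468299866, 0.1407342255115509), (0.04453086480498314, 0.02513740211725235), 6.279480934143066)
top 110 [320.  195.5] [54 23 17  6 83] [0.5203 0.0698 0.057 ]
((0.520207405090332, 0.06978791207075119), (0.009752972982823849, 0.03310342878103256), 6.304287910461426)
top 110 [324.6 230.9] [ 60  55  14  13 148] [0.4494 0.0616 0.057 ]
((0.4
[... 1872 characters left out ...]
 99  50  26  16 121] [ 0.5029 -0.0257  0.054 ]
scene 110 [302.3 259.9] [67 74 19 11 87] [ 0.4209 -0.0352  0.054 ]
scene 110 [227.3 261.2] [ 0 76  8  9 41] [0.322  0.0352 0.054 ]
-0.25 [ 0.71  -0.209  0.431] 467
-0.2 [ 0.711 -0.179  0.427] 277
-0.15 [ 0.688 -0.111  0.141] 1590
-0.1 [ 0.682 -0.079  0.132] 982
-0.05 [ 0.688 -0.043  0.121] 377
-0.0 [0.689 0.04  0.122] 700
0.05 [0.651 0.098 0.308] 1376
0.1 [0.643 0.112 0.33 ] 757
0.15 [0.644 0.151 0.286] 274
0.2 [0.642 0.244 0.124] 62
0.25 [0.622 0.297 0.283] 1040
0.3 [0.507 0.323 0.16 ] 669
0.35 [0.618 0.35  0.293] 48
0.4 [0.357 0.418 0.197] 4342
0.45 [0.358 0.46  0.351] 14
[[-0.959  0.283 -0.   ]
 [ 0.283  0.959 -0.   ]
 [ 0.    -0.    -1.   ]]
```

Both views agree to about 2 mm, and the spacings come out at 72 mm as given:

| Control | x (m) | y (m) |
|---|---|---|
| Rocker centre | 0.512 | 0.1405 |
| Square key | 0.440 | 0.1325 |
| Round button | 0.449 | 0.061 |
| Long key | 0.520 | 0.0695 |

Box yaw is about +6.4°. I'll approach with the fingers shut.

Request:
{"api": "arm_command", "payload": {
  "increments": [
    [[0.02, -0.055, 0.0, 0, 0, 0.08, 0], [0.04, -0.11, 0, 0, 0, 0.16, 0], [0.07, -0.16, 0, 0, 0, 0.24, 0], [0.1, -0.21, 0, 0, 0, 0.32, 0], [0.13, -0.26, 0, 0, 0, 0.398, 0]]
  ],
  "force": 20
}}

```text
time: 0.92
tcp_pos: [0.2862, 0.2659, 0.2187]
tcp_rot: [-0.179, 3.136, -0.0]
contact_force: [1.5, -0.1, 0.2]
gripper_width: 0.512
```

Request:
{"api": "arm_command", "payload": {
  "increments": [
    [[0.05, -0.025, 0, 0, 0, 0, 0], [0.1, -0.05, -0.01, 0, 0, 0, 0], [0.15, -0.075, -0.03, 0, 0, 0, 0], [0.2, -0.1, -0.06, 0, 0, 0, 0], [0.241, -0.1235, -0.08, 0, 0, 0, 0]]
  ]
}}

```text
time: 1.55
tcp_pos: [0.5285, 0.1411, 0.1373]
tcp_rot: [0.179, -3.136, 0.0]
contact_force: [-0.8, 0.5, 0.2]
gripper_width: 0.011
```

```bash
python3 - <<'E'
from h import *
o=observe();print(o["tcp_pos"],o["gripper_width"],o["contact_force"],o["joint_positions"])
for n in("scene","wrist"):
    c=camera(n);cv2.imwrite(f"pics/{n}1.png",c["pixels"])
E
```

```text
[0.52852829 0.14112187 0.13732887] 0.011354498770089034 [-0.78006118  0.5268316   0.21908389] [ 1.75841232e-01  4.43957555e-01  1.73598575e+00 -5.77048316e-05
  9.61672291e-01 -1.50867674e+00]
```

View pics/wrist1.png

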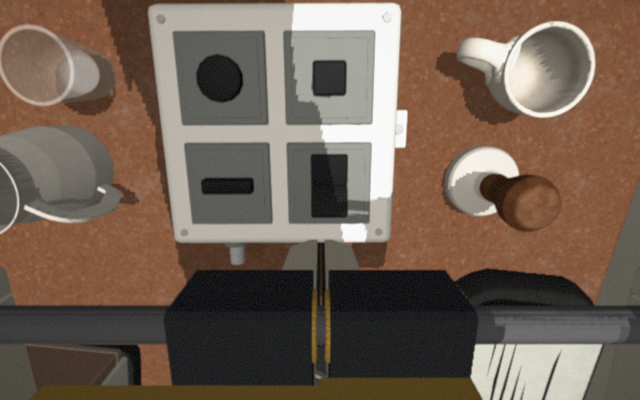

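View pics/scene1.png

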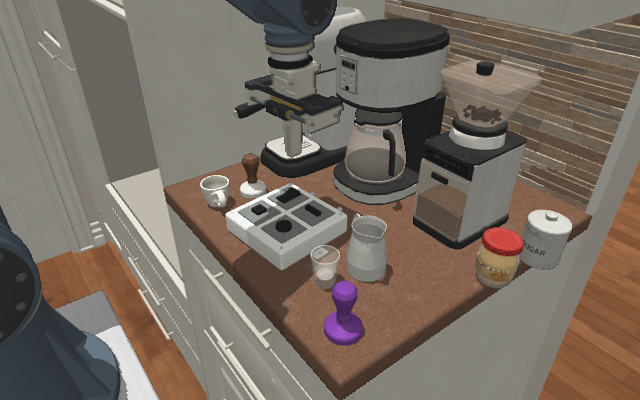

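The wrist view shows the rocker at (329,186), the square key at (329,78), the round button at (220,78) and the long key at (228,186). The fingers are shut and sit over the rocker's +x wing. Next I cross-check the positions with the wrist camera.

```bash
python3 - <<'E'
from h import *
from scipy.spatial.transform import Rotation as R
o=observe();c=camera("wrist");print(c["mount"].round(3),o["tcp_pos"])
T=np.eye(4);T[:3,:3]=R.from_rotvec(o["tcp_rot"]).as_matrix();T[:3,3]=o["tcp_pos"];c["T"]=T@c["mount"]
for t in(c["T"],):
  for n,uv in(("rock",(329,186)),("sq",(329.5,78)),("round",(220,78)),("long",(228,186))): print(n,ray(c,uv,.057).round(4))
E
```

```text
[[ 0.     0.965  0.262  0.071]
 [ 1.    -0.    -0.001  0.002]
 [-0.     0.262 -0.965 -0.166]
 [ 0.     0.     0.     1.   ]] [0.52911814 0.14000517 0.13620777]
rock [0.5108 0.1463 0.057 ]
sq [0.4397 0.1382 0.057 ]
round [0.4476 0.0677 0.057 ]
long [0.5186 0.0761 0.057 ]
```

The wrist view agrees in x to about 1 mm but reads 6 mm more in y. The parts are at least 22 mm wide and the fingers about 35 mm, so this is tolerable. I'll shift about 3 mm to split the difference and press the rocker.

Request:
{"api": "arm_command", "payload": {
  "increments": [
    [[-0.001, 0.003, -0.025, 0, 0, 0, 0], [-0.001, 0.003, -0.05, 0, 0, 0, 0], [-0.001, 0.003, -0.066, 0, 0, 0, 0], [-0.001, 0.003, -0.066, 0, 0, 0, 0]]
  ]
}}

```text
time: 2.2
tcp_pos: [0.526, 0.1445, 0.0709]
tcp_rot: [0.177, -3.134, 0.001]
contact_force: [-0.6, -1.1, 0.5]
gripper_width: 0.005
```

```bash
python3 - <<'E'
from h import *
o=observe();print(o["tcp_pos"],o["contact_force"])
c=camera("scene");cv2.imwrite("pics/scene2.png",cv2.resize(c["pixels"][120:270,200:360],None,fx=4.5,fy=4,interpolation=cv2.INTER_CUBIC))
E
```

```text
[0.52597206 0.14449546 0.07094535] [-0.56387317 -1.12801105  0.49343134]
```

View pics/scene2.png

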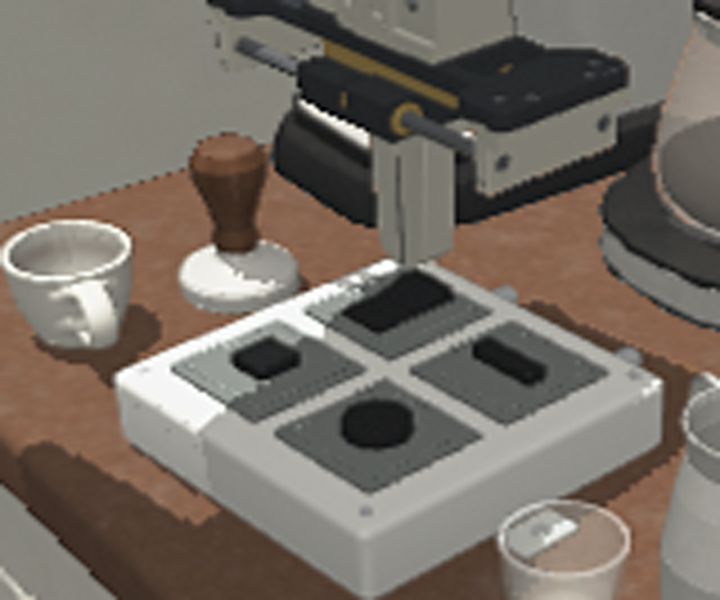

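The fingers hang just above the raised wing, maybe 2–3 mm too far toward +y. I'll take 2 mm back and press.

Request:
{"api": "arm_command", "payload": {
  "increments": [
    [[0.001, -0.002, -0.005, 0, 0, 0, 0], [0.001, -0.002, -0.009, 0, 0, 0, 0], [0.001, -0.002, -0.013, 0, 0, 0, 0], [0.001, -0.002, -0.016, 0, 0, 0, 0], [0.001, -0.002, -0.016, 0, 0, 0, 0]]
  ]
}}

```text
time: 2.88
tcp_pos: [0.5278, 0.1425, 0.0557]
tcp_rot: [0.176, -3.136, 0.0]
contact_force: [1.3, 0.3, 1.2]
gripper_width: 0.004
```

Request:
{"api": "arm_command", "payload": {
  "increments": [
    [[0, 0, -0.001, 0, 0, 0, 0], [0, 0, -0.002, 0, 0, 0, 0], [0, 0, -0.002, 0, 0, 0, 0]]
  ]
}}

```text
time: 3.25
tcp_pos: [0.5278, 0.1425, 0.0537]
tcp_rot: [0.176, -3.135, 0.0]
contact_force: [0.8, -0.2, 1.8]
gripper_width: 0.007
```

```bash
python3 - <<'E'
from h import *
o=observe();print(o["tcp_pos"],o["contact_force"])
c=camera("scene");cv2.imwrite("pics/scene3.png",cv2.resize(c["pixels"][120:270,200:360],None,fx=4.5,fy=4,interpolation=cv2.INTER_CUBIC))
E
```

```text
[0.52776326 0.14254904 0.05366228] [ 0.84914828 -0.16389567  1.810956  ]
```

View pics/scene3.png

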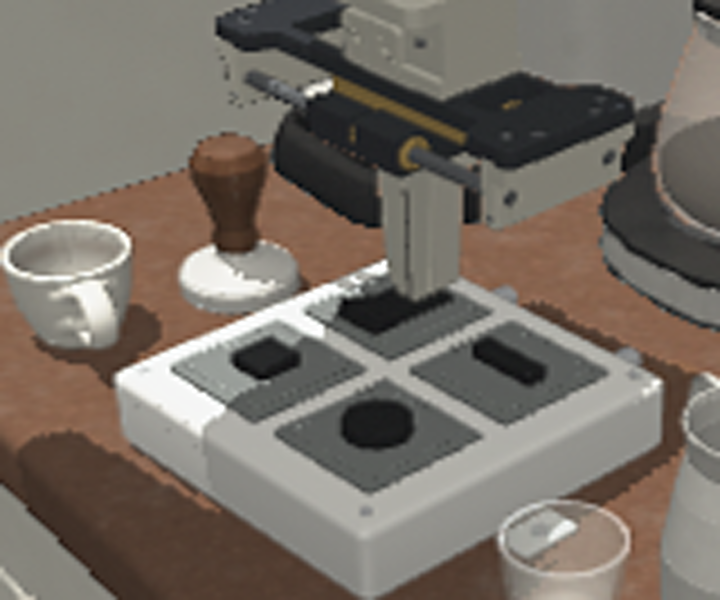

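The −x wing is starting to rise and the force is still low, so I push on until it bottoms out.

Request:
{"api": "arm_command", "payload": {
  "increments": [
    [[0, 0, -0.002, 0, 0, 0, 0], [0, 0, -0.003, 0, 0, 0, 0], [0, 0, -0.003, 0, 0, 0, 0]]
  ]
}}

```text
time: 3.68
tcp_pos: [0.5279, 0.1426, 0.0521]
tcp_rot: [0.177, -3.136, 0.0]
contact_force: [-4.2, -1.6, 22.3]
gripper_width: 0.01
```

```bash
python3 - <<'E'
from h import *
o=observe();print(o["tcp_pos"],o["contact_force"],o["torque"])
E
```

```text
[0.52791023 0.1425749  0.05206368] [-4.18683575 -1.56397582 22.29485171] [-0.24595329  0.81107473  0.02520132]
```

It bottomed out at 22 N. I'll lift and look.

Request:
{"api": "arm_command", "payload": {
  "increments": [
    [[0, 0, 0.02, 0, 0, 0, 0], [0, 0, 0.045, 0, 0, 0, 0], [-0.03, -0.003, 0.06, 0, 0, 0, 0], [-0.06, -0.006, 0.06, 0, 0, 0, 0], [-0.087, -0.009, 0.06, 0, 0, 0, 0]]
  ]
}}

```text
time: 4.3
tcp_pos: [0.4391, 0.1333, 0.1117]
tcp_rot: [0.176, -3.134, 0.001]
contact_force: [0.1, 1.3, 0.7]
gripper_width: 0.003
```

```bash
python3 - <<'E'
from h import *
o=observe();print(o["tcp_pos"],o["contact_force"])
c=camera("scene");cv2.imwrite("pics/scene4.png",cv2.resize(c["pixels"][120:270,200:360],None,fx=4.5,fy=4,interpolation=cv2.INTER_CUBIC))
c=camera("wrist");cv2.imwrite("pics/wrist4.png",c["pixels"])
E
```

```text
[0.43912915 0.13333753 0.11171113] [0.05336911 1.30344227 0.66650272]
```

View pics/scene4.png

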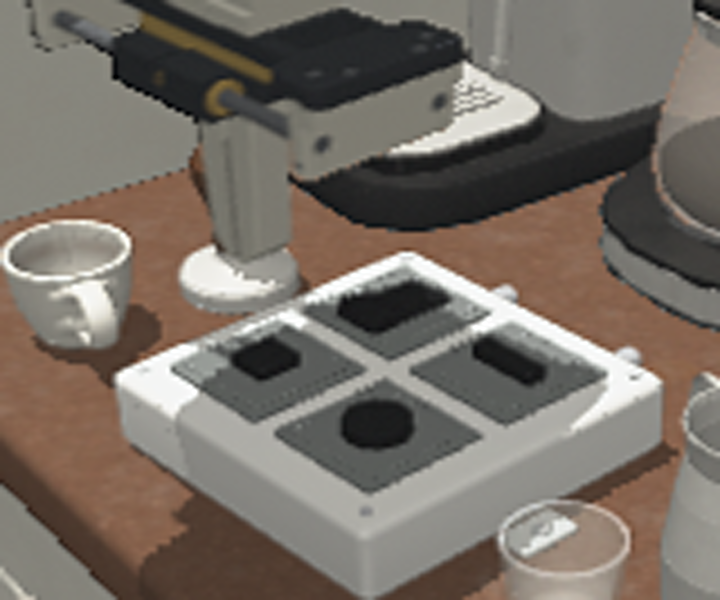

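View pics/wrist4.png

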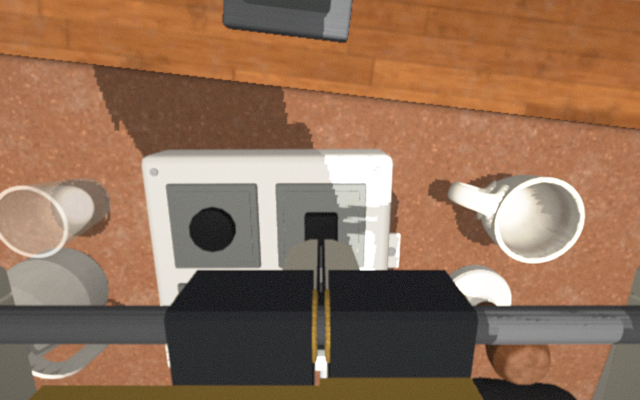

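Scene crop: the rocker at (395,305) changed shape, with its +x end now low. I'll check it enlarged and brightened against the "before" picture.

```bash
python3 - <<'E'
from h import *
a=cv2.imread("pics/scene0.png")[180:215,260:330]
c=camera("scene");b=c["pixels"][180:215,260:330]
f=lambda i:cv2.resize(np.clip(i.astype(float)*3,0,255).astype(np.uint8),(770,290),interpolation=cv2.INTER_NEAREST)
cv2.imwrite("pics/rock.png",np.vstack([f(a),f(b)]))
r=c["range_z"]
for uv in((293,193),(298,191),(285,198),(280,199),(288,195),(301,192)):
    d=r[uv[1],uv[0]];p=cv2.undistortPoints(np.array([[uv]],float),c["mtx"],c["distortion"])[0,0]
    print(uv,(c["T"][:3,:3]@np.array([p[0],-p[1],-1])*d+c["T"][:3,3]).round(4))
E
```

```text
(293, 193) [0.5236 0.1408 0.0537]
(298, 191) [0.5407 0.148  0.0483]
(285, 198) [0.4965 0.1285 0.059 ]
(280, 199) [0.4898 0.1361 0.0553]
(288, 195) [0.5132 0.1432 0.0518]
(301, 192) [0.546  0.1451 0.0453]
```

View pics/rock.png

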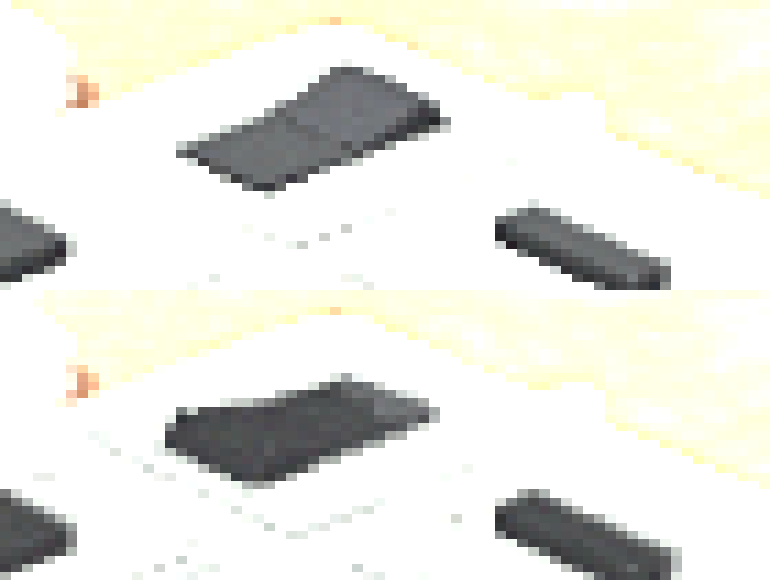

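The rocker is over: the −x wing stands up and the +x wing is level. Now the square key, with the TCP at (0.439, 0.133) above it.

Request:
{"api": "arm_command", "payload": {
  "increments": [
    [[0, 0, -0.025, 0, 0, 0, 0], [0, 0, -0.045, 0, 0, 0, 0], [0, 0, -0.053, 0, 0, 0, 0], [0, 0, -0.057, 0, 0, 0, 0], [0, 0, -0.06, 0, 0, 0, 0]]
  ]
}}

```text
time: 5.08
tcp_pos: [0.4401, 0.1335, 0.0521]
tcp_rot: [0.177, -3.134, 0.001]
contact_force: [-1.7, -1.1, 3.4]
gripper_width: 0.005
```

Request:
{"api": "arm_command", "payload": {
  "increments": [
    [[0, 0, -0.002, 0, 0, 0, 0], [0, 0, -0.003, 0, 0, 0, 0], [0, 0, -0.003, 0, 0, 0, 0]]
  ]
}}

```text
time: 5.45
tcp_pos: [0.4402, 0.1335, 0.0507]
tcp_rot: [0.177, -3.135, 0.001]
contact_force: [-8.9, -2.8, 25.9]
gripper_width: 0.004
```

Request:
{"api": "arm_command", "payload": {
  "increments": [
    [[0, 0, 0.02, 0, 0, 0, 0], [0, 0, 0.045, 0, 0, 0, 0], [0.003, -0.025, 0.05, 0, 0, 0, 0], [0.006, -0.05, 0.05, 0, 0, 0, 0], [0.008, -0.0725, 0.05, 0, 0, 0, 0]]
  ]
}}

```text
time: 6.08
tcp_pos: [0.4488, 0.0602, 0.1012]
tcp_rot: [0.177, -3.136, 0.001]
contact_force: [0.2, 0.9, 0.8]
gripper_width: 0.007
```

```bash
python3 - <<'E'
from h import *
o=observe();print(o["tcp_pos"],o["contact_force"])
a=cv2.imread("pics/scene0.png")[175:245,235:340]
c=camera("scene");b=c["pixels"][175:245,235:340]
f=lambda i:cv2.resize(np.clip(i.astype(float)*2.5,0,255).astype(np.uint8),(450,300),interpolation=cv2.INTER_NEAREST)
cv2.imwrite("pics/sq.png",np.vstack([f(a),f(b)]))
cv2.imwrite("pics/scene5.png",c["pixels"])
E
```

```text
[0.44878023 0.0602487  0.10119107] [0.17952344 0.87544367 0.78442303]
```

View pics/sq.png

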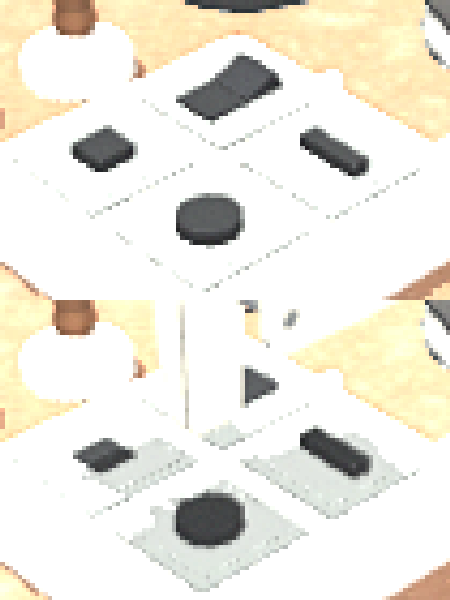

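View pics/scene5.png

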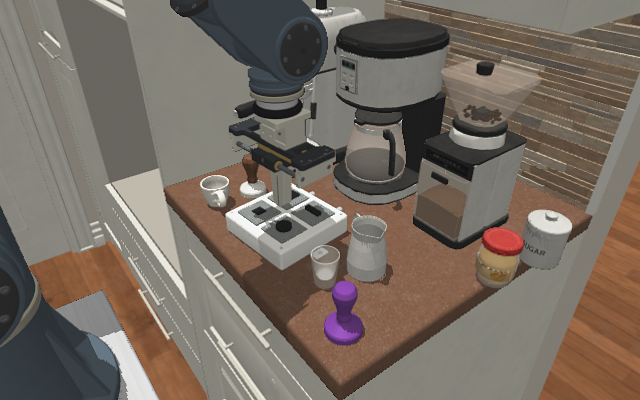

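The square key is now flat with no side face showing, so it is in. The long key is unchanged and the TCP is centred over the round button. Pressing it.

Request:
{"api": "arm_command", "payload": {
  "increments": [
    [[0, 0, -0.02, 0, 0, 0, 0], [0, 0, -0.037, 0, 0, 0, 0], [0, 0, -0.044, 0, 0, 0, 0], [0, 0, -0.048, 0, 0, 0, 0], [0, 0, -0.05, 0, 0, 0, 0]]
  ]
}}

```text
time: 6.75
tcp_pos: [0.4488, 0.0589, 0.0514]
tcp_rot: [0.176, -3.136, 0.001]
contact_force: [-3.1, 2.0, 4.7]
gripper_width: 0.003
```

Request:
{"api": "arm_command", "payload": {
  "increments": [
    [[0, 0, -0.001, 0, 0, 0, 0], [0, 0, -0.002, 0, 0, 0, 0], [0, 0, -0.002, 0, 0, 0, 0], [0, 0, -0.002, 0, 0, 0, 0]]
  ]
}}

```text
time: 7.25
tcp_pos: [0.449, 0.0589, 0.0509]
tcp_rot: [-0.177, 3.137, -0.001]
contact_force: [-9.5, -1.2, 26.4]
gripper_width: 0.002
```

```bash
python3 - <<'E'
from h import *
for n,r in(("scene",(150,290,190,400)),("top",(150,270,195,420))):
    c=camera(n);cv2.imwrite(f"pics/{n}6.png",cv2.resize(np.clip(c["pixels"][r[0]:r[1],r[2]:r[3]]*1.5,0,255).astype(np.uint8),None,fx=3.5,fy=3.5))
o=observe();print(o["time"],o["tcp_pos"],o["contact_force"])
E
```

```text
7.35 [0.44896333 0.05888117 0.0508868 ] [-9.73123456 -1.50133654 26.17804121]
```

View pics/scene6.png

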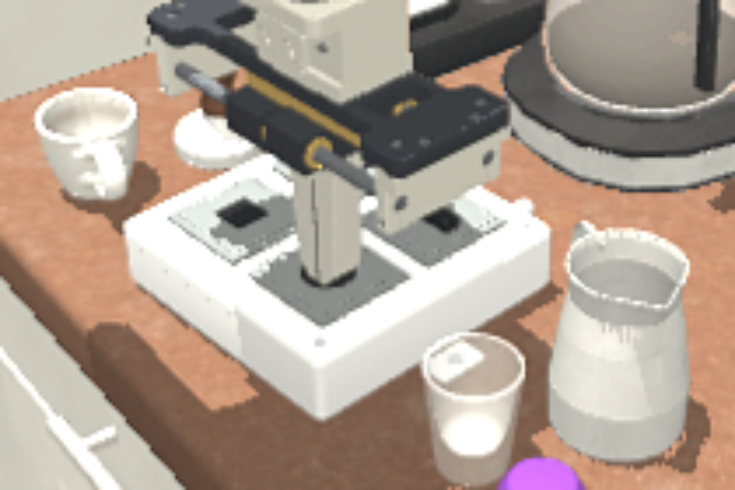

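View pics/top6.png

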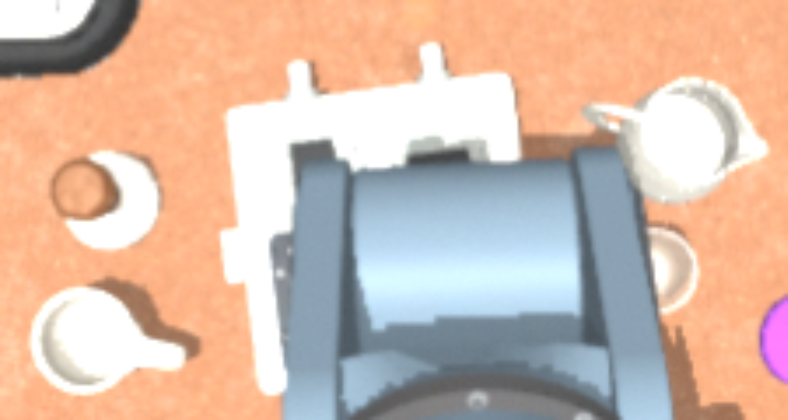

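The fingers hold the button down at 26 N and all four bystanders stand where they were. Handing in.

```bash
python3 -c "
from station import order
print(order.hand_in())"
```

```text
the job is handed in; nothing more can be done
None
```

I primed the pump in the required order and handed the job in at about 7.4 s. The hand-in reported no verdict.

1. **Rocker:** I pressed the raised wing until it bottomed out at 22 N. The picture afterwards shows it tipped over.
2. **Square key:** I pushed it in until it bottomed out at 26 N with the fingertips 50.7 mm above the worktop. The picture shows it flat.
3. **Round button:** The fingers are still holding it down at about 26 N, with the fingertips at 50.9 mm against 51 mm expected.

**Long key and bystanders:** The long key looked unchanged in the last clear view, just before the round-button press; in the final pictures it was partly hidden. The cup, tamper, pitcher and glass were upright and not visibly moved.

**Readings that disagreed:**
- The wrist camera put the controls about 6 mm further in +y than the top and scene cameras. I mostly followed the top and scene cameras, and the presses landed correctly.
- The rocker bottomed out with the fingertips at 52.1 mm rather than the 56 mm described. I did not find out why.

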